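# Load the drilling jig and latch its tray

## Robot

A 6-joint arm with a two-finger parallel gripper is mounted at the origin on the work surface; the furniture and walls round the work are solid. World frame = base frame: x ahead of the robot, y to its left, z up, the work surface at z = 0. Lengths are in m, angles in rad, forces in N, time in s.
With the tool pointing down it reaches from about 0.4 to 0.825 m from the base axis. Payload 7 kg.
Tool frame: the origin (TCP) lies on the mounting face of the last link; the fingertips stand arm.tcp_to_tips ahead of it and the grasp point (between the pads) lies 159 mm ahead of it (arm.tcp_to_tips is the distance from the TCP to the fingertips, in m); z points along the fingers, y is the direction in which the jaws open and shut (so a half turn about z gives the same grasp; the last joint's range is limited). The gripper opens to 88 mm and grips with 3 to 60 N. Pads are 19 mm wide; open, the fingers measure 130 mm over their backs; the gripper's body (78 mm by 193 mm) begins 47 mm behind the grasp point.
Start: joints at [1.484, 0.359, 0.012, 0, -1.224, -0.288], TCP at [0.247, 0.628, 0.405] pointing down, gripper open.
Joint ranges: [-3.07, 3.07], [-1.43, 2.12], [-1.02, 1.25], [-3.03, 1.67], [-3.05, -0], [-3.03, 3.03]. Speed limits (rad/s): [2.39, 2.39, 3.01, 3.14, 3.14, 3.14].

## Interface

Orientations are given as [roll, pitch, yaw] about the fixed x, y, z axes, in that order (R = Rz(yaw) Ry(pitch) Rx(roll)).
In Python, from station import arm, cams, job_done, finder gives the robot as it stands.
- The arm moves only by the tool play_rows, never from a script. Its argument "targets" is a list that holds one entry, the list of rows, each a list of 4 numbers: the shift along the tool's x, y, z in m, then the turn about the tool's z in degrees. A call has 1 to 5 rows; each row is the pose to reach, as a shift and turn from the pose commanded when the call began, along the tool's axes at that moment; what a row does not reach only later rows make up. A row lasts 1/8 s, in which the tool goes at most 62.5 mm and 10.7 degrees, less where a joint would pass 70% of its speed; a pose out of reach is approached as far as the arm can. A call with a gripper value outside its range is refused whole. "grip" is the closure in counts, from 0 (fully open) to 255 (shut), set as the call begins (left out, the last holds). The fingers move at their own pace and stop on an object; "newtons" is the grip in N (left out, the last holds). Time passes only in rows, so rows that repeat a pose let the fingers close. It gives the time, the measured TCP pose, the force and the opening at its end, in the units of the state.
- arm.get_state(): the state, without advancing time (a new reading comes with each control period).
- cams.grab_frame(name): name is "scene" or "top"; returns (picture, depth): 420x560x3 uint8, red, green, blue; 420x560 float32, m along the optical axis (not along the pixel's ray), 0 where there is no reading.
- cams.camera_params(name): a dict with "intrinsics" (3x3 intrinsics, pixels), "position" and "attitude" of the camera in the world. Camera axes: x right, y down, z forward; pixel columns grow to the right and rows downward; lengths in m; the calibration is good to about 2 mm. A picture is of the moment at which its call begins. camera_params takes no time and is no camera call.
- job_done(): hands the job in, once; it reports no verdict.
Trained networks look in the newest picture that a camera, given by its name, has taken for a name from the list of things; names that differ only in an ending like _2 or _b are one class to them, and where a whole thing is asked for, a point or a joint stands for the part that bears it (a point fixed in the world has none). Each returns a list of dicts, best first, with "score" (0 to 1); they miss things now and then, are a little off and sometimes report something else, mostly with a low value. They report only what shows in the picture. A call takes as long as a camera call. They do not tell look-alikes from the thing itself.
- finder.find_in(camera, query): "xyz" ([x, y, z] in m, in world coordinates, good to about 4 mm: the middle of the surface that is visible of it).
- finder.masks_of(camera, query): "mask" (420x560 bool, what is visible of it).
The state is a dict: "t": time; "q": joint angles; "qd": joint speeds; "joint_efforts": joint torques, N m; "eef_pos": TCP position; "ee_rot": TCP orientation; "force": force on the tool from outside, world axes, zero at the start; "moment": the same for the moment, N m; "width": finger opening in m.
Only numpy, scipy, OpenCV 4.12 (cv2) and the standard library are available. Lean on these libraries where they do the work, as an engineer would, in place of code of your own. Each camera call takes 0.05 s, during which the arm holds its last target. There are 200 camera calls.

## Task

Lay the timber offcut flat in the nest of the drilling jig's blue tray, then push the tray in by its upright tab until the push-push latch catches, without forcing it, and let go. Then check the latch: hook the fingers behind the tab (on its rubber pad only, not pinching the tab) and tug gently towards the front. Finish with the tray latched in, the offcut still in its nest, and the other things on the bench left where they are.

Things in the scene. Friction and masses are not known exactly. Their poses are not given: they have to be found in the camera images.
- offcut_center (a point): Centre of the loose timber offcut, a plain light wooden block 38 x 110 x 38 mm lying on the bench (about 83 g); origin at its very centre, 19 mm above its underside; its own y axis runs along the 110 mm length, z up. Grasp it across the 38 mm width.
- jig: Drilling jig, fixed to the bench: aluminium base plate 240 x 130 x 8 mm, grey bridge with steel bush, low grey latch box at the far end. Origin: on its underside, 117 mm from the near end; x axis = the way the tray is pushed in (away from the robot), z up. Bridge at x = 21 to 50 mm, underside z = 64, top 82 mm with the bush. Side guides at y = +-37 to 45 mm are 17 mm high.
- tray (a joint): Travel (m) of the blue tray along the jig's +x: 0 = out, as at the start; grows as it is pushed in. A spring (3 N out, 6 N in) returns it to 0 unless latched. The hidden latch is set differently each time: push to somewhere between 25 and 39 mm, where a rubber buffer (about 6 N per mm more) begins; let go, it backs off about 6 mm and stays, between 19 and 33 mm.
- nest (a point): Where the offcut's centre belongs: middle of the tray's nest, 35 mm above the bench; travels with the tray; axes as the jig's; offcut's length along x. Nest 116 mm (x) by 43 mm (y), floor 16 mm above the bench, bounded by blocks ending 28 mm above it; those at the sides stand only 30 to 55 mm from the middle in x, so fingers fit beside the offcut's middle.
- tab_top (a point): Middle of the top edge of the tray's upright tab, 92 mm above the bench, 83 mm before the nest's middle; travels with the tray; axes as the jig's. The tab is 44 mm wide in y; its front face (to push on) lies 3 mm before this point in x, the back face of its rubber pad 6 mm behind it. Nothing near it is higher than 54 mm (a seated offcut).
- tab_front (a point): Middle of the tab's aluminium front face, 60 mm above the bench; travels with the tray; axes as the jig's. Feel for the buffer when pushing: 10 to 14 N catches the latch; over 20 N between fingers and tray is too much. A push that falls short springs back out; pushing a latched tray as far again releases it.
- pull_pad (a point): Middle of the back face of the black rubber pad (44 x 49 mm) on the back of the tab, which spans 42 to 91 mm above the bench; travels with the tray; axes as the jig's. A tug of 2 to 8 N here towards the front (the jig's -x) is a fair check; a caught latch holds it without moving; if it springs out, push again.
- tape_roll: Bystander: roll of masking tape 110 x 110 x 24 mm lying flat; origin at the centre of its underside.
- pliers: Bystander: red-handled pliers 56 x 183 x 13 mm lying flat; origin at the centre of the underside, length along its y.
- wrench_13: Bystander: steel combination spanner 26 x 174 x 6 mm lying flat; origin at the centre of the underside, length along its y.
Mind the look-alikes: they are no part of the job. What is shaped like the part that bears offcut_center but purple is not meant.

How it is judged:
By the outcome, as a careful person would: the job done as asked, in the order asked, and still so for the second after the job is handed in, with the robot touching nothing.
It also fails if it takes over 58 s, if anything falls off the work surface, if the arm or the gripper's body presses on something with over 40 N, if the wrist force passes 120 N, or if a joint passes its speed limit or range.

## Working session

There is one attempt and no reset: what is moved stays moved. The work goes in short steps, Python scripts to look and compute and a tool call to move; the robot and the scene stay as the last step left them, time stands still between calls to the robot, and variables do not carry over. Pictures are saved under pics/ and viewed, about 8 in all and at most 12, crops included, and the job is handed in when it is done.

Besides the shell and the picture viewer there is one more tool, called after "Emit:" as name(argument=value, ...) on one line, values as JSON. play_rows: Moves the arm, as the interface text tells. Its arguments: {"type":"object","properties":{"targets":{"type":"array","items":{"type":"array","items":{"type":"array","items":{"type":"number"}}}},"grip":{"type":"number"},"newtons":{"type":"number"}},"required":["targets"]}

```bash
ls; mkdir -p pics; cat > h.py <<'E'
import numpy as np, cv2
from station import arm, cams, job_done, finder
from scipy.spatial.transform import Rotation as R
def cam(n):
    p=cams.camera_params(n); a=np.array(p["attitude"],float)
    M=a if a.shape==(3,3) else R.from_euler('xyz',a).as_matrix()
    return np.array(p["intrinsics"]),np.array(p["position"]),M
def cloud(n,d):
    K,p,M=cam(n); v,u=np.mgrid[:d.shape[0],:d.shape[1]]
    c=np.stack([(u-K[0,2])/K[0,0]*d,(v-K[1,2])/K[1,1]*d,d],-1)
    return c@M.T+p
def proj(n,x):
    K,p,M=cam(n); c=(np.asarray(x)-p)@M; return (c@K.T)[...,:2]/c[...,2:]
E
python3 - <<'E'
from h import *
print(arm.get_state(), arm.tcp_to_tips)
ims=[]
for n in ("scene","top"):
    im,d=cams.grab_frame(n); np.savez(f"{n}0.npz",im=im,d=d); cv2.imwrite(f"pics/{n}0.png",im[...,::-1])
    print(n,cams.camera_params(n))
    for q in ("offcut_center","jig","tray","tab_top","pull_pad","tab_front","nest","tape_roll","pliers","wrench_13"):
        print(q,[(np.round(r["xyz"],3).tolist(),round(float(r["score"]),2),np.round(proj(n,r["xyz"])).tolist()) for r in finder.find_in(n,q)[:4]])
E
```

```text
pics
{'t': 0.0, 'q': array([ 1.48409560e+00,  3.59402301e-01,  1.10701083e-02, -3.72657460e-04,
       -1.22406929e+00, -2.88101229e-01]), 'qd': array([-0.00058859, -0.00258773,  0.00035165,  0.00018779,  0.00039576,
        0.00096448]), 'joint_efforts': array([-2.19939524e-03, -5.82714057e+01,  2.93045068e+01,  6.99713588e+00,
        6.66299660e-03, -1.72754790e-04]), 'eef_pos': array([0.24703521, 0.62797145, 0.4037133 ]), 'ee_rot': array([ 3.13995411e+00, -1.20242683e-04, -3.74928775e-01]), 'force': array([-0.28783833,  0.40684191,  0.00140985]), 'moment': array([ 0.04158121, -0.02617646, -0.04508451]), 'width': 0.08751345231476707} 0.1781
scene {'intrinsics': array([[436.95202592,   0.        , 277.1714132 ],
       [  0.        , 436.95202592, 204.8915485 ],
       [  0.        ,   0.        ,   1.        ]]), 'position': array([-0.16162677, -0.48691648,  1.01171771]), 'attitude': array([-2.41028134,  0.00763619, -0.88133778])}
offcut_center [([0.417, 0.328, 0.034], 0.8, [197.0, 185.0]), ([0.285, 0.243, 0.042], 0.73, [183.0, 221.0]), ([0.34, 0.022, 0.041], 0.65, [253.0, 249.0])
[... 989 characters left out ...]
fcut_center [([0.29, 0.246, 0.037], 0.84, [202.0, 281.0]), ([0.426, 0.333, 0.035], 0.73, [169.0, 225.0]), ([0.34, 0.026, 0.036], 0.57, [291.0, 262.0])]
jig [([0.589, -0.012, 0.017], 0.9, [308.0, 163.0])]
tray [([0.536, -0.001, 0.016], 0.8, [303.0, 184.0])]
tab_top [([0.533, -0.002, 0.017], 0.93, [304.0, 185.0])]
pull_pad []
tab_front [([0.537, 0.0, 0.017], 0.88, [303.0, 183.0])]
nest [([0.539, -0.005, 0.018], 0.67, [305.0, 183.0])]
tape_roll [([0.637, 0.19, 0.026], 0.57, [228.0, 143.0])]
pliers [([0.598, -0.252, 0.013], 0.6, [403.0, 161.0])]
wrench_13 [([0.435, 0.141, 0.008], 0.56, [246.0, 223.0]), ([0.425, 0.333, 0.036], 0.42, [168.0, 226.0]), ([0.588, -0.014, 0.015], 0.26, [309.0, 164.0])]
```

```bash
python3 - <<'E'
import cv2,numpy as np
a=cv2.imread("pics/scene0.png");b=cv2.imread("pics/top0.png")
cv2.imwrite("pics/scene0c.png",cv2.resize(a[120:320,140:420],(784,560),interpolation=cv2.INTER_CUBIC))
cv2.imwrite("pics/top0c.png",cv2.resize(b[110:310,140:420],(784,560),interpolation=cv2.INTER_CUBIC))
E
```

```text
(no output)
```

View pics/scene0c.png

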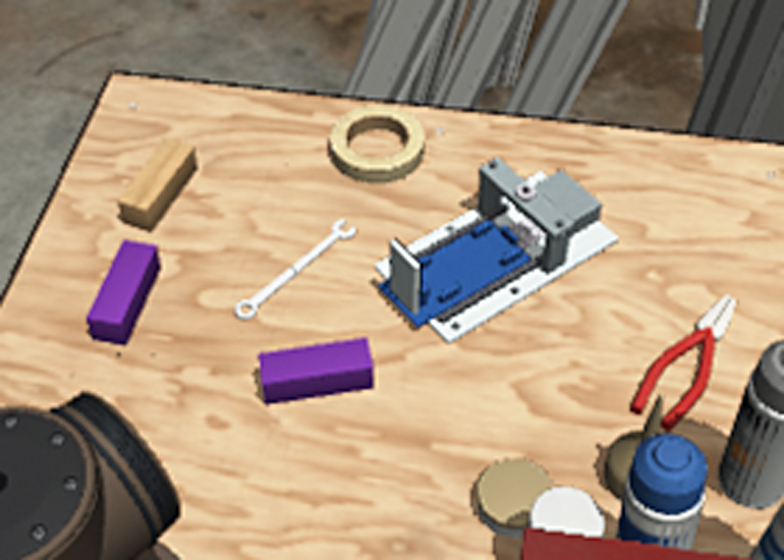

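View pics/top0c.png

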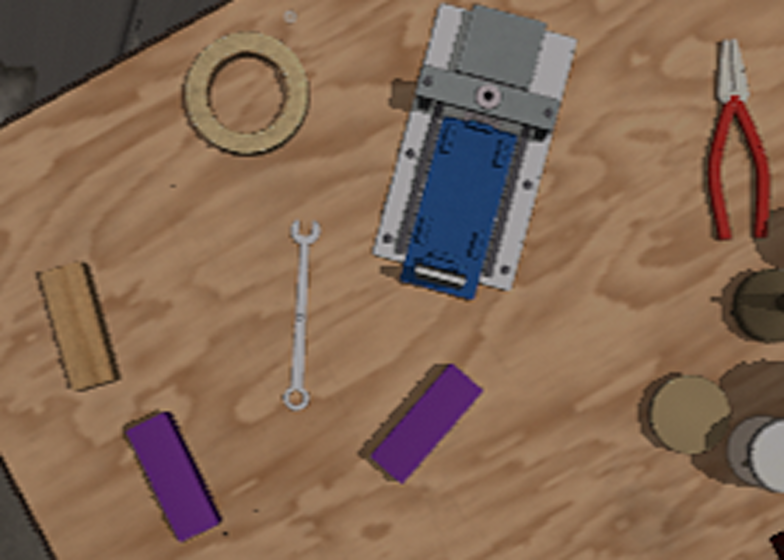

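The crops show three blocks of the same shape. The wooden one is at scene pixel (197,185) and top pixel (168,226). The purple ones are at scene (183,221) and (253,249), top (202,281) and (291,262). I choose the wooden one at about (0.42, 0.33). The jig is at top pixel (305,165), with the tab at its near end at about (297,208).

```bash
cat > m.py <<'E'
from h import *
def rect(P):
    (c,s,a)=cv2.minAreaRect(P[:,:2].astype(np.float32)*1000)
    b=cv2.boxPoints((c,s,a)); e=[b[1]-b[0],b[2]-b[1]]; l=max(e,key=np.linalg.norm)
    return np.round(np.array(c)/1000,4),np.round(s,1),round(float(np.degrees(np.arctan2(l[1],l[0])))%180,2)
E
python3 - <<'E'
from m import *
for n in ("scene","top"):
    f=np.load(f"{n}0.npz"); im,d=f["im"],f["d"]; P=cloud(n,d); hsv=cv2.cvtColor(im,cv2.COLOR_RGB2HSV)
    x,y,z=P[...,0],P[...,1],P[...,2]; ok=d>0
    near=(np.hypot(x-.42,y-.33)<.09)&ok
    print(n,"bench z",np.median(z[near&(z<.015)]))
    t=near&(z>.030); Q=P[t]; print(" offcut top z",np.median(Q[:,2]),rect(Q))
    jr=(np.hypot(x-.57,y+.01)<.2)&ok
    blue=jr&(hsv[...,0]>100)&(hsv[...,0]<125)&(hsv[...,1]>120)
    fl=blue&(z>.01)&(z<.022); print(" blue floor",np.median(P[fl][:,2]),rect(P[fl]))
    tab=jr&(z>.035)&(np.hypot(x-.495,y-.0)<.08); Q=P[tab]; print(" tab zmax",Q[:,2].max(),len(Q))
    tt=Q[Q[:,2]>.084]; print(" tab top",np.median(tt[:,2]),rect(tt) if len(tt)>4 else tt)
    br=jr&(z>.072)&(z<.10)&(x>.55); print(" bridge",np.median(P[br][:,2]),rect(P[br]))
    pl=jr&(z>.003)&(z<.0125)&(hsv[...,1]<60)&(hsv[...,2]>120); print(" plate",np.median(P[pl][:,2]),rect(P[pl]))
E
```

```text
scene bench z 0.0009750228692004814
 offcut top z 0.03834626826623122 (array([0.4228, 0.3374]), array([112.4,  41.1]), 17.31)
 blue floor 0.016185955226002524 (array([ 5.348e-01, -1.000e-04]), array([ 76. , 153.8]), 166.16)
 tab zmax 0.0949833930940579 181
 tab top 0.09024856544571591 (array([0.4714, 0.0155]), array([43.9, 12.2]), 75.03)
 bridge 0.07631353849353723 (array([ 0.625 , -0.0223]), array([127. ,  30.5]), 75.06)
 plate 0.008022594757476686 (array([0.5685, 0.0304]), array([210.5, 312.7]), 164.72)
top bench z -0.0009818145910467369
 offcut top z 0.03683038888583756 (array([0.4239, 0.3356]), array([110.2,  39.5]), 17.42)
 blue floor 0.015095238700798763 (array([ 0.537 , -0.0015]), array([ 68.4, 154.8]), 165.8)
 tab zmax 0.09627151704726189 103
 tab top 0.09072113290579087 (array([0.4715, 0.0142]), array([42.9,  9.3]), 75.06)
 bridge 0.07604724804998741 (array([ 0.6257, -0.0248]), array([123.6,  28.6]), 76.01)
 plate 0.0071828389976831275 (array([0.5686, 0.0297]), array([205.4, 310.9]), 165.73)
```

```bash
cat >> m.py <<'E'
def go(xy,z,yaw,s=None):
    """tool-axis shift (m) and turn (deg) from present pose to TCP target; yaw in deg"""
    s=s or arm.get_state(); y0=s["ee_rot"][2]; M=R.from_euler('xyz',s["ee_rot"]).as_matrix()
    M=np.round(M,12); d=M.T@(np.array([*xy,z])-s["eef_pos"])
    t=-(yaw-np.degrees(y0)); t=(t+180)%360-180
    print("shift",np.round(d,4),"turn",round(t,2),"tcp",np.round(s["eef_pos"],4),"rpy",np.round(s["ee_rot"],4),"q",np.round(s["q"],3),"F",np.round(s["force"],1),"w",round(s["width"],4),"t",s["t"])
E
python3 - <<'E'
from m import *
u=np.array([np.cos(np.radians(-14.6)),np.sin(np.radians(-14.6))]); v=np.array([-u[1],u[0]]); tab=np.array([.470,.0152]); nest=tab+.083*u
print("nest0",nest)
for n in ("scene","top"):
    f=np.load(f"{n}0.npz"); im,d=f["im"],f["d"]; P=cloud(n,d); hsv=cv2.cvtColor(im,cv2.COLOR_RGB2HSV)
    a=(P[...,:2]-nest)@u*1000; b=(P[...,:2]-nest)@v*1000; z=P[...,2]
    blue=(d>0)&(hsv[...,0]>100)&(hsv[...,0]<125)&(hsv[...,1]>120)&(abs(a)<75)&(abs(b)<45)
    m=(blue&(z>.023)&(z<.031)).astype(np.uint8); k,l,st,c=cv2.connectedComponentsWithStats(m)
    for i in range(1,k):
        if st[i,4]>4: s=l==i; print(n,st[i,4],"a",np.round([a[s].min(),a[s].mean(),a[s].max()],1),"b",np.round([b[s].min(),b[s].mean(),b[s].max()],1))
    g=blue&(z>.010)&(z<.020); print(n,"floor b edges",np.percentile(b[g],[1,99]),"a",np.percentile(a[g],[1,99]))
go((.4234,.3365),.30,17.4)
a=cv2.imread("pics/scene0.png")[155:265,165:315]; b=cv2.imread("pics/top0.png")[135:225,265:345]
cv2.imwrite("pics/close.png",np.hstack([cv2.resize(a,(400,293),interpolation=cv2.INTER_CUBIC),cv2.resize(b,(260,293),interpolation=cv2.INTER_CUBIC)]))
E
```

```text
nest0 [ 0.55031986 -0.00572176]
scene 17 a [28.  40.4 52.9] b [22.3 27.  32.1]
scene 11 a [56.5 58.8 61.6] b [-7.6  0.6 12.3]
scene 20 a [27.3 40.5 53.7] b [-26.6 -23.  -16.8]
scene 9 a [-42.  -37.9 -32.6] b [21.5 25.9 30.7]
scene 20 a [-56.7 -43.6 -31.6] b [-26.7 -23.7 -19.1]
scene floor b edges [-34.30294419  35.6430087 ] a [-72.12066337  58.89888763]
top 18 a [57.5 59.9 62.6] b [-11.2   0.4  11.9]
top 24 a [30.1 42.3 53.8] b [22.1 25.1 28.3]
top 18 a [37.6 45.8 53.7] b [-27.5 -24.2 -21.1]
top 21 a [-54.4 -42.2 -30.7] b [21.7 24.7 27.5]
top 23 a [-53.6 -42.5 -29.8] b [-28.1 -24.9 -22. ]
top 19 a [-63.6 -60.8 -58.3] b [-11.1  -0.9  10.2]
top floor b edges [-32.11944697  34.18320276] a [-71.20180631  61.18419843]
shift [0.2708 0.2068 0.1047] turn -38.87 tcp [0.2471 0.6281 0.4047] rpy [ 3.1416 -0.     -0.3748] q [ 1.484  0.359  0.012  0.    -1.224 -0.288] F [0.5 0.7 0. ] w 0.0873 t 1.1
```

View pics/close.png

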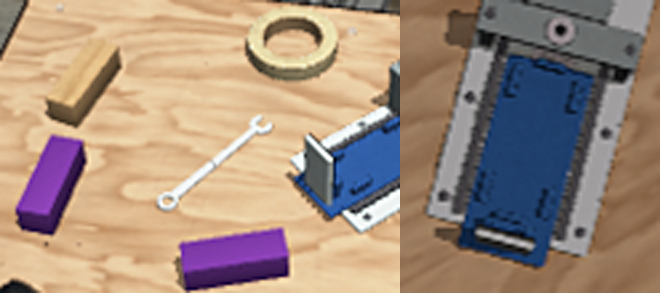

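The crop confirms it: the plain wooden block at crop (85,80) is the offcut, with the purple look-alikes at (50,185) and (235,260). The nest is empty. I'm moving to it.

Emit:
play_rows(targets=[[[0.04, 0.031, 0.015, -6], [0.085, 0.065, 0.033, -13], [0.13, 0.1, 0.05, -20], [0.175, 0.134, 0.068, -26], [0.22, 0.168, 0.085, -32]]], grip=0)

```text
t: 1.72
eef_pos: [0.391, 0.3896, 0.3195]
ee_rot: [-3.141, -0.001, 0.188]
force: [0.9, 1.2, -0.8]
width: 0.0875
```

```bash
python3 - <<'E'
from m import *
go((.4234,.3365),.25,17.4)
E
```

```text
shift [0.0219 0.0583 0.0694] turn -6.65 tcp [0.391  0.3896 0.3195] rpy [-3.1411e+00 -5.0000e-04  1.8760e-01] q [ 1.139  0.23  -0.379  0.    -0.961  0.62 ] F [ 0.9  1.2 -0.8] w 0.0875 t 1.725
```

Emit:
play_rows(targets=[[[0.011, 0.03, 0.03, -3.5], [0.0225, 0.06, 0.07, -6.8], [0.0225, 0.06, 0.07, -6.8], [0.0225, 0.06, 0.07, -6.8]]])

```text
t: 2.22
eef_pos: [0.4238, 0.3369, 0.2502]
ee_rot: [-3.141, -0.001, 0.302]
force: [-0.1, 0.1, 0.7]
width: 0.0878
```

```bash
python3 - <<'E'
from m import *
go((.4234,.3365),.187,17.4)
E
```

```text
shift [-0.0006  0.0003  0.0632] turn -0.11 tcp [0.4238 0.3369 0.2502] rpy [-3.1413e+00 -9.0000e-04  3.0180e-01] q [ 1.034e+00  2.950e-01 -4.800e-01  1.000e-03 -7.950e-01  8.380e-01] F [-0.1  0.1  0.7] w 0.0878 t 2.225
```

Emit:
play_rows(targets=[[[0, 0, 0.03, 0], [0, 0, 0.055, 0], [0, 0, 0.063, 0], [0, 0, 0.063, 0], [0, 0, 0.063, 0]]])

```text
t: 2.85
eef_pos: [0.4236, 0.3371, 0.1879]
ee_rot: [-3.14, -0.002, 0.303]
force: [-0.4, -0.3, 0.7]
width: 0.0878
```

Emit:
play_rows(targets=[[[0, 0, 0, 0], [0, 0, 0, 0], [0, 0, 0, 0], [0, 0, 0, 0], [0, 0, 0, 0]]], grip=255, newtons=20)

```text
t: 3.48
eef_pos: [0.4234, 0.3363, 0.1867]
ee_rot: [3.142, -0.0, 0.302]
force: [-1.0, -0.1, -0.1]
width: 0.0435
```

Emit:
play_rows(targets=[[[0, 0, 0, 0], [0, 0, 0, 0], [0, 0, 0, 0]]])

```text
t: 3.85
eef_pos: [0.4234, 0.3364, 0.1866]
ee_rot: [-3.142, 0.0, 0.302]
force: [0.3, 0.2, 0.0]
width: 0.0376
```

Emit:
play_rows(targets=[[[0, 0, -0.02, 0], [0, 0, -0.06, 0], [0, 0, -0.1, 0], [0, 0, -0.12, 0], [0, 0, -0.12, 0]]])

```text
t: 4.47
eef_pos: [0.4236, 0.3366, 0.3082]
ee_rot: [-3.139, -0.003, 0.302]
force: [-0.9, 0.6, -1.9]
width: 0.0379
```

```bash
python3 - <<'E'
from m import *
im,d=cams.grab_frame("scene"); P=cloud("scene",d); cv2.imwrite("pics/lift.png",im[...,::-1])
s=arm.get_state(); c=s["eef_pos"]
m=(d>0)&(np.hypot(P[...,0]-c[0],P[...,1]-c[1])<.08)&(P[...,2]>.08)&(P[...,2]<c[2]-.10)
Q=P[m]; print(len(Q),Q[:,2].min() if len(Q) else 0)
go((.5498,-.005),.30,-14.5)
E
```

```text
573 0.12140713905815359
shift [0.0192 0.3634 0.0065] turn 31.81 tcp [0.4233 0.3362 0.3068] rpy [-3.1407e+00 -6.0000e-04  3.0220e-01] q [ 1.034  0.225 -0.418 -0.    -0.926  0.839] F [-1.2  0.5 -1.9] w 0.0381 t 4.525
```

Emit:
play_rows(targets=[[[0.001, 0.02, 0, 2], [0.003, 0.06, 0, 6], [0.006, 0.11, 0, 10], [0.009, 0.16, 0, 15], [0.012, 0.21, 0, 20]]])

```text
t: 5.15
eef_pos: [0.4974, 0.137, 0.3054]
ee_rot: [3.14, 0.002, -0.051]
force: [0.4, 1.0, -1.6]
width: 0.0376
```

Emit:
play_rows(targets=[[[0.015, 0.045, 0, 4], [0.03, 0.09, 0, 8], [0.045, 0.128, 0, 11.8], [0.053, 0.15, 0, 11.8], [0.053, 0.15, 0, 11.8]]])

```text
t: 5.78
eef_pos: [0.5429, -0.0151, 0.3051]
ee_rot: [3.14, 0.003, -0.257]
force: [-0.5, 0.8, -0.6]
width: 0.0377
```

```bash
python3 - <<'E'
from m import *
go((.5498,-.005),.25,-14.5)
E
```

```text
shift [ 0.0042 -0.0116  0.0551] turn -0.2 tcp [ 0.5429 -0.0151  0.3051] rpy [ 3.1401e+00  2.5000e-03 -2.5660e-01] q [ 0.333  0.233 -0.414 -0.    -0.928  0.981] F [-0.5  0.8 -0.6] w 0.0377 t 5.775
```

Emit:
play_rows(targets=[[[0.004, -0.0115, 0, -0.2], [0.004, -0.0115, 0.03, -0.2], [0.004, -0.0115, 0.055, -0.2], [0.004, -0.0115, 0.055, -0.2], [0.004, -0.0115, 0.055, -0.2]]])

```text
t: 6.4
eef_pos: [0.5506, -0.0018, 0.2524]
ee_rot: [-3.142, -0.001, -0.248]
force: [0.4, 0.1, -0.2]
width: 0.0377
```

```bash
python3 - <<'E'
from m import *
u=np.array([np.cos(np.radians(-14.5)),np.sin(np.radians(-14.5))]); v=np.array([-u[1],u[0]]); nest=np.array([.5498,-.005])
go(nest,.2035,-14.5)
for n in ("scene","top"):
    im,d=cams.grab_frame(n); cv2.imwrite(f"pics/{n}1.png",im[...,::-1]); P=cloud(n,d); hsv=cv2.cvtColor(im,cv2.COLOR_RGB2HSV)
    a=(P[...,:2]-nest)@u*1000; b=(P[...,:2]-nest)@v*1000; z=P[...,2]
    wood=(d>0)&(abs(a)<75)&(abs(b)<25)&(z>.055)&(z<.106)&(hsv[...,0]>8)&(hsv[...,0]<28)&(hsv[...,1]>60)
    print(n,wood.sum(),"a",np.percentile(a[wood],[1,99]),"b",np.percentile(b[wood],[1,99]),"z",np.percentile(z[wood],[1,99]))
E
python3 - <<'E'
import cv2,numpy as np
a=cv2.imread("pics/scene1.png")[140:260,230:390]; b=cv2.imread("pics/top1.png")[110:230,230:390]
cv2.imwrite("pics/pre.png",np.hstack([cv2.resize(x,(400,300),interpolation=cv2.INTER_CUBIC) for x in (a,b)]))
E
```

```text
shift [-0.0001  0.0033  0.0489] turn 0.3 tcp [ 0.5506 -0.0018  0.2524] rpy [-3.1415e+00 -7.0000e-04 -2.4780e-01] q [ 0.353  0.305 -0.458  0.    -0.807  0.97 ] F [ 0.4  0.1 -0.2] w 0.0377 t 6.4
scene 298 a [-55.91740984  -8.53025632] b [-17.24369472  21.74671716] z [0.06791467 0.10562338]
top 171 a [-53.50449774 -26.09062723] b [-16.23136687  19.34494374] z [0.0911007 0.105926 ]
```

View pics/pre.png

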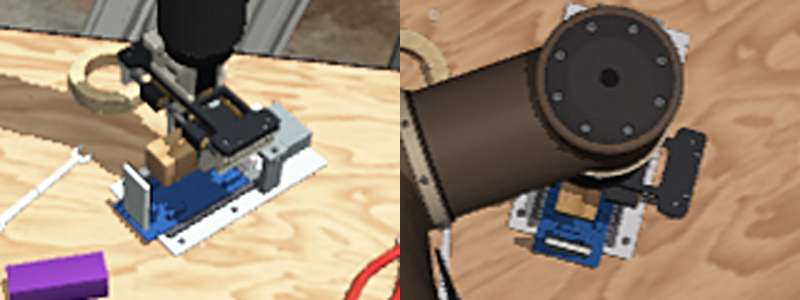

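Scene crop: the block hangs above the tray, behind the tab (tab at crop (135,195)) and a little to the jig's left. I'll correct this, come down to just above the nest blocks, and measure once more.

Emit:
play_rows(targets=[[[0, 0.0023, 0.01, 0.2], [0, 0.0023, 0.025, 0.2], [0, 0.0023, 0.034, 0.2], [0, 0.0023, 0.034, 0.2], [0, 0.0023, 0.034, 0.2]]])

```text
t: 7.12
eef_pos: [0.5497, -0.005, 0.2176]
ee_rot: [3.141, 0.0, -0.253]
force: [0.0, 0.2, -1.1]
width: 0.038
```

```bash
python3 - <<'E'
from m import *
u=np.array([np.cos(np.radians(-14.5)),np.sin(np.radians(-14.5))]); v=np.array([-u[1],u[0]]); nest=np.array([.5498,-.005])
go(nest,.2035,-14.5)
for n in ("scene","top"):
    im,d=cams.grab_frame(n); cv2.imwrite(f"pics/{n}2.png",im[...,::-1]); P=cloud(n,d); hsv=cv2.cvtColor(im,cv2.COLOR_RGB2HSV)
    a=(P[...,:2]-nest)@u*1000; b=(P[...,:2]-nest)@v*1000; z=P[...,2]
    wood=(d>0)&(abs(a)<75)&(abs(b)<28)&(z>.035)&(z<.08)&(hsv[...,0]>8)&(hsv[...,0]<28)&(hsv[...,1]>60)
    print(n,wood.sum(),"a",np.percentile(a[wood],[1,99]),"b",np.percentile(b[wood],[1,99]),"z",np.percentile(z[wood],[1,99]))
    for lo in (-56,-46,-36): 
        s=wood&(a>lo)&(a<lo+10); print("  b at",lo,np.round([b[s].min(),b[s].max()],1) if s.any() else 0)
    blue=(d>0)&(hsv[...,0]>100)&(hsv[...,0]<125)&(hsv[...,1]>120)&(abs(a)<75)&(abs(b)<34)&(z>.023)&(z<.031)
    for sg in (1,-1):
        s=blue&(b*sg>15)&(a<-25)&(a>-58); print("  block",sg,s.sum(),np.round([b[s].min(),b[s].mean(),b[s].max()],1) if s.any() else 0)
E
python3 - <<'E'
import cv2,numpy as np
a=cv2.imread("pics/scene2.png")[170:245,255:355]; b=cv2.imread("pics/top2.png")[155:230,260:360]
cv2.imwrite("pics/pre2.png",np.hstack([cv2.resize(x,(400,300),interpolation=cv2.INTER_CUBIC) for x in (a,b)]))
E
```

```text
shift [0.0001 0.     0.0141] turn 0.03 tcp [ 0.5497 -0.005   0.2176] rpy [ 3.1414e+00  1.0000e-04 -2.5260e-01] q [ 0.347  0.351 -0.492  0.    -0.728  0.971] F [ 0.   0.2 -1.1] w 0.038 t 7.125
scene 286 a [-55.87076876  -7.72244761] b [-20.45725305  19.95910215] z [0.03590272 0.07304796]
  b at -56 [-21.4  17.6]
  b at -46 [-20.5  18.3]
  b at -36 [-21.1  19.5]
  block 1 0 0
  block -1 18 [-26.7 -23.9 -19.6]
top 182 a [-53.81574917 -26.29264758] b [-19.57049219  16.70261894] z [0.05420443 0.07349391]
  b at -56 [-19.7  16.2]
  b at -46 [-20.2  16.8]
  b at -36 [-19.3  17.1]
  block 1 20 [20.9 23.9 27.1]
  block -1 21 [-28.6 -25.5 -22.4]
```

View pics/pre2.png

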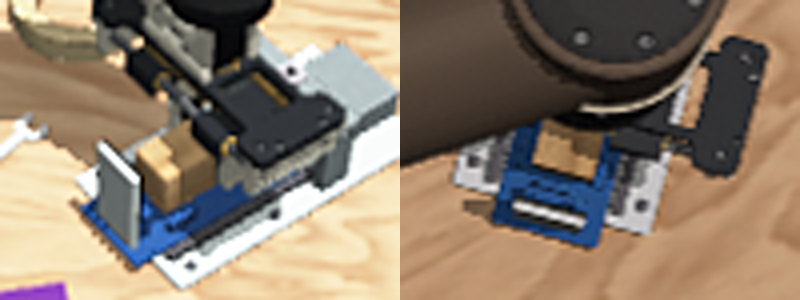

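The block lines up between the side blocks: its centre is at b ≈ -1.4 mm against -0.8 mm for the nest, and its near end is at -55 mm. I'm lowering it slowly.

Emit:
play_rows(targets=[[[0, -0.0005, 0.004, 0], [0, -0.0005, 0.008, 0], [0, -0.0005, 0.011, 0], [0, -0.0005, 0.0135, 0], [0, -0.0005, 0.0135, 0]]])

```text
t: 7.85
eef_pos: [0.5496, -0.0045, 0.2039]
ee_rot: [3.141, 0.0, -0.253]
force: [0.3, 0.1, -1.3]
width: 0.0379
```

Emit:
play_rows(targets=[[[0, 0, 0.0006, 0], [0, 0, 0.0012, 0], [0, 0, 0.0012, 0]]])

```text
t: 8.22
eef_pos: [0.5497, -0.0045, 0.203]
ee_rot: [3.142, -0.0, -0.253]
force: [-0.1, -0.3, -0.5]
width: 0.0378
```

Emit:
play_rows(targets=[[[0, 0, 0, 0], [0, 0, 0, 0], [0, 0, 0, 0], [0, 0, 0, 0], [0, 0, 0, 0]]], grip=90)

```text
t: 8.85
eef_pos: [0.5497, -0.0045, 0.203]
ee_rot: [-3.142, -0.0, -0.253]
force: [0.4, -0.1, 0.2]
width: 0.0567
```

Emit:
play_rows(targets=[[[0, 0, -0.01, 0], [0, 0, -0.04, 0], [0, 0, -0.08, 0], [-0.03, 0, -0.12, 0], [-0.08, 0, -0.12, 0]]])

```text
t: 9.48
eef_pos: [0.4732, 0.016, 0.3265]
ee_rot: [-3.138, -0.006, -0.253]
force: [-0.2, 1.4, 0.9]
width: 0.0568
```

Emit:
play_rows(targets=[[[-0.04, 0, 0, 0], [-0.06, 0, 0, 0], [-0.06, 0, 0, 0]]], grip=255)

```text
t: 9.85
eef_pos: [0.4135, 0.0308, 0.3238]
ee_rot: [-3.14, -0.001, -0.251]
force: [0.4, -0.2, 0.9]
width: 0.0322
```

```bash
python3 - <<'E'
from m import *
u=np.array([np.cos(np.radians(-14.5)),np.sin(np.radians(-14.5))]); v=np.array([-u[1],u[0]]); nest=np.array([.5498,-.005])
for n in ("scene","top"):
    im,d=cams.grab_frame(n); cv2.imwrite(f"pics/{n}3.png",im[...,::-1]); P=cloud(n,d); hsv=cv2.cvtColor(im,cv2.COLOR_RGB2HSV)
    a=(P[...,:2]-nest)@u*1000; b=(P[...,:2]-nest)@v*1000; z=P[...,2]
    wood=(d>0)&(abs(a)<70)&(abs(b)<28)&(z>.048)&(z<.06)&(hsv[...,0]>8)&(hsv[...,0]<28)&(hsv[...,1]>60)
    print(n,wood.sum(),"z",np.round(np.percentile(z[wood],[2,50,98]),4),"a",np.percentile(a[wood],[1,99]),"b",np.percentile(b[wood],[1,99]), rect(P[wood]))
    t=(d>0)&(abs(b)<28)&(a<-70)&(a>-100)&(z>.082)&(z<.098); print("  tab a",np.percentile(a[t],[2,98]),"b",np.percentile(b[t],[2,98]),t.sum())
tab=nest-.083*u
go(tab-(.003+.035)*u,.058+.1781,-14.5)
a=cv2.imread("pics/scene3.png")[170:245,255:355]; b=cv2.imread("pics/top3.png")[130:230,260:393]
cv2.imwrite("pics/seat.png",np.hstack([cv2.resize(x,(400,300),interpolation=cv2.INTER_CUBIC) for x in (a,b)]))
E
```

```text
scene 387 z [0.0497 0.054  0.0579] a [-54.78269201  51.63409685] b [-19.24253599  19.04959297] (array([ 0.5491, -0.0057]), array([ 40.7, 109.8]), 166.62)
  tab a [-86.75039446 -77.79710099] b [-21.18642985  -2.43746821] 28
top 560 z [0.0486 0.0532 0.0584] a [-39.35278786  54.25536116] b [-18.97876356  16.94138476] (array([ 0.5569, -0.0079]), array([37.1, 96.4]), 165.75)Traceback (most recent call last):
  File "<stdin>", line 8, in <module>
    return _quantile_unchecked(
        a, q, axis, out, overwrite_input, method, keepdims, weights)
    return _ureduce(a,
                    func=_quantile_ureduce_func,
    ...<5 lines>...
                    overwrite_input=overwrite_input,
                    method=method)
    r = func(a, **kwargs)
    result = _quantile(arr,
                       quantiles=q,
    ...<2 lines>...
                       out=out,
                       weights=wgt)
    slices_having_nans = np.isnan(arr[-1, ...])
                                  ~~~^^^^^^^^^
IndexError: index -1 is out of bounds for axis 0 with size 0
```

The offcut is seated: its top is at z = 54 mm in both views, it lies flat, and it is centred. Next I set up the push.

```bash
python3 - <<'E'
from m import *
u=np.array([np.cos(np.radians(-14.5)),np.sin(np.radians(-14.5))]); nest=np.array([.5498,-.005]); tab=nest-.083*u
print((arm.get_state()["eef_pos"][:2]-nest)@u)
go(tab-(.003+.028)*u,.050+.1781,-14.5)
a=cv2.imread("pics/scene3.png")[160:250,250:370]; b=cv2.imread("pics/top3.png")[110:230,230:390]
cv2.imwrite("pics/seat.png",np.hstack([cv2.resize(x,(400,300),interpolation=cv2.INTER_CUBIC) for x in (a,b)]))
E
```

```text
-0.13954796055813307
shift [0.0254 0.001  0.0955] turn 0.07 tcp [0.4149 0.0309 0.3235] rpy [-3.141e+00 -1.200e-03 -2.518e-01] q [ 0.554 -0.005 -0.645  0.001 -0.929  0.765] F [0.8 0.2 1.4] w 0.0241 t 9.95
```

View pics/seat.png

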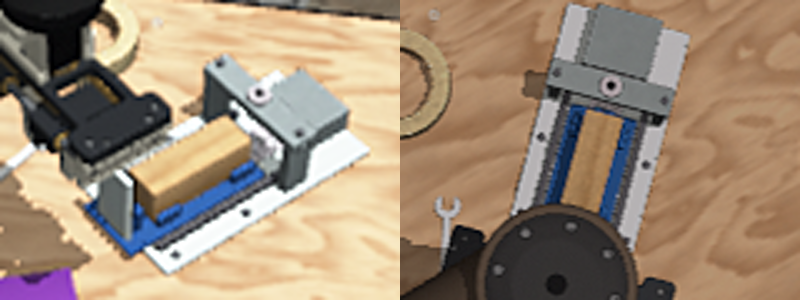

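The offcut lies flat between the nest blocks, with the tab free at crop (118,200). I'm going down in front of the tab with the fingers shut.

Emit:
play_rows(targets=[[[0.005, 0.001, 0.02, 0], [0.01, 0.001, 0.05, 0], [0.01, 0.001, 0.08, 0], [0.01, 0.001, 0.0955, 0], [0.01, 0.001, 0.0955, 0]]], grip=255, newtons=20)

```text
t: 10.58
eef_pos: [0.4242, 0.0268, 0.2261]
ee_rot: [3.139, 0.002, -0.253]
force: [-0.1, 0.2, 0.5]
width: 0.0004
```

Emit:
play_rows(targets=[[[0, 0, 0, 0], [0.004, 0, 0, 0], [0.012, 0, 0, 0], [0.018, 0, 0, 0], [0.02, 0, 0, 0]]])

```text
t: 11.2
eef_pos: [0.4434, 0.0219, 0.2276]
ee_rot: [-3.141, -0.0, -0.253]
force: [-0.5, -0.6, -0.2]
width: 0.0002
```

```bash
cat > f.py <<'E'
from m import *
u=np.array([np.cos(np.radians(-14.5)),np.sin(np.radians(-14.5))]); v=np.array([-u[1],u[0]]); nest=np.array([.5498,-.005])
s=arm.get_state(); p=s["eef_pos"][:2]-nest
print("a",round(p@u*1000,1),"b",round(p@v*1000,1),"z",s["eef_pos"][2],"Fu",round(s["force"][:2]@u,2),"Fv",round(s["force"][:2]@v,2),"Fz",s["force"][2],"w",s["width"],"yaw",np.degrees(s["ee_rot"][2]),s["t"])
E
python3 f.py
```

```text
a -109.7 b -0.5 z 0.227554749722837 Fu -0.3 Fv -0.7 Fz -0.17887600806255644 w 0.00020266181123869675 yaw -14.498888603061062 11.2
```

Emit:
play_rows(targets=[[[0.003, 0, 0, 0], [0.006, 0, 0, 0], [0.009, 0, 0, 0], [0.012, 0, 0, 0], [0.015, 0, 0, 0]]])

```text
t: 11.82
eef_pos: [0.4573, 0.0183, 0.2274]
ee_rot: [3.141, 0.001, -0.253]
force: [-3.3, 2.7, 1.5]
width: 0.0006
```

Emit:
play_rows(targets=[[[0.002, 0, 0, 0], [0.004, 0, 0, 0], [0.006, 0, 0, 0], [0.008, 0, 0, 0], [0.01, 0, 0, 0]]])

```text
t: 12.45
eef_pos: [0.4671, 0.0158, 0.2274]
ee_rot: [3.141, 0.0, -0.253]
force: [-3.7, 3.0, 1.2]
width: 0.0004
```

```bash
python3 f.py
```

```text
a -85.3 b -0.6 z 0.2273708183944767 Fu -4.3 Fv 2.03 Fz 1.2233629439866616 w 0.0003748367326013509 yaw -14.476518945030719 12.45
```

Emit:
play_rows(targets=[[[0.002, 0, 0, 0], [0.004, 0, 0, 0], [0.006, 0, 0, 0], [0.008, 0, 0, 0], [0.009, 0, 0, 0]]])

```text
t: 13.08
eef_pos: [0.4758, 0.0136, 0.2274]
ee_rot: [3.142, 0.0, -0.253]
force: [-4.8, 3.8, 1.8]
width: 0.0003
```

Emit:
play_rows(targets=[[[0.001, 0, 0, 0], [0.002, 0, 0, 0], [0.003, 0, 0, 0]]])

```text
t: 13.45
eef_pos: [0.4786, 0.0129, 0.2274]
ee_rot: [3.142, 0.001, -0.253]
force: [-5.4, 3.9, 2.6]
width: 0.0006
```

Emit:
play_rows(targets=[[[0.0005, 0, 0, 0], [0.001, 0, 0, 0], [0.0015, 0, 0, 0], [0.002, 0, 0, 0]]])

```text
t: 13.95
eef_pos: [0.4805, 0.0124, 0.2274]
ee_rot: [3.142, 0.001, -0.253]
force: [-5.7, 4.5, 1.9]
width: 0.0006
```

Emit:
play_rows(targets=[[[0.0005, 0, 0, 0], [0.001, 0, 0, 0], [0.001, 0, 0, 0]]])

```text
t: 14.32
eef_pos: [0.4815, 0.0121, 0.2274]
ee_rot: [3.142, 0.001, -0.253]
force: [-5.4, 5.1, 1.5]
width: 0.0005
```

Emit:
play_rows(targets=[[[0.0005, -0.0004, 0, 0], [0.001, -0.0004, 0, 0], [0.0015, -0.0005, 0, 0], [0.0015, -0.0005, 0, 0]]])

```text
t: 14.82
eef_pos: [0.4829, 0.0119, 0.2274]
ee_rot: [3.141, 0.001, -0.253]
force: [-6.0, 2.2, 3.5]
width: 0.0006
```

```bash
python3 f.py
```

```text
a -69.0 b -0.4 z 0.2273724107688091 Fu -6.39 Fv 0.66 Fz 3.451826634352888 w 0.0006199315561926658 yaw -14.481416607434562 14.825
```

Emit:
play_rows(targets=[[[0.0005, -0.0001, 0, 0], [0.001, -0.0001, 0, 0], [0.0013, -0.0001, 0, 0]]])

```text
t: 15.2
eef_pos: [0.4841, 0.0116, 0.2274]
ee_rot: [3.141, 0.001, -0.253]
force: [-6.6, 1.8, 4.6]
width: 0.0003
```

Emit:
play_rows(targets=[[[0.0005, 0, 0, 0], [0.001, 0, 0, 0], [0.001, 0, 0, 0]]])

```text
t: 15.58
eef_pos: [0.485, 0.0114, 0.2274]
ee_rot: [3.141, 0.001, -0.253]
force: [-6.5, 2.4, 3.5]
width: 0.0003
```

Emit:
play_rows(targets=[[[0.0005, -0.0001, 0, 0], [0.001, -0.0001, 0, 0], [0.001, -0.0001, 0, 0]]])

```text
t: 15.95
eef_pos: [0.4859, 0.0112, 0.2274]
ee_rot: [3.141, 0.001, -0.253]
force: [-6.5, 1.7, 4.0]
width: 0.0004
```

Emit:
play_rows(targets=[[[0.0005, 0, 0, 0], [0.001, 0, 0, 0], [0.001, 0, 0, 0]]])

```text
t: 16.32
eef_pos: [0.4869, 0.011, 0.2274]
ee_rot: [3.141, 0.001, -0.253]
force: [-6.1, 2.0, 3.8]
width: 0.0007
```

Emit:
play_rows(targets=[[[0.0005, -0.0001, 0, 0], [0.001, -0.0001, 0, 0], [0.001, -0.0001, 0, 0]]])

```text
t: 16.7
eef_pos: [0.4875, 0.0108, 0.2273]
ee_rot: [3.14, 0.002, -0.253]
force: [-8.4, 3.0, 7.6]
width: 0.0004
```

Emit:
play_rows(targets=[[[0.0002, -0.0001, -0.0003, 0], [0.0005, -0.0001, -0.0005, 0], [0.0005, -0.0001, -0.0005, 0]]])

```text
t: 17.08
eef_pos: [0.4876, 0.0108, 0.2274]
ee_rot: [3.14, 0.003, -0.253]
force: [-9.5, 4.0, 4.1]
width: 0.0003
```

Emit:
play_rows(targets=[[[0.0002, -0.0002, -0.0002, 0], [0.0006, -0.0002, -0.0002, 0], [0.0006, -0.0002, -0.0002, 0]]])

```text
t: 17.45
eef_pos: [0.4879, 0.0108, 0.2274]
ee_rot: [3.14, 0.004, -0.253]
force: [-10.7, 4.4, 4.4]
width: 0.0007
```

```bash
python3 f.py
```

```text
a -63.9 b -0.2 z 0.22741389791076702 Fu -11.47 Fv 1.53 Fz 4.415708810589709 w 0.0007206972805069835 yaw -14.514877258661253 17.45
```

Emit:
play_rows(targets=[[[0.0003, -0.0001, -0.0002, 0], [0.0006, -0.0001, -0.0002, 0], [0.0006, -0.0001, -0.0002, 0]]])

```text
t: 17.82
eef_pos: [0.4882, 0.0107, 0.2275]
ee_rot: [3.139, 0.005, -0.253]
force: [-12.1, 4.9, 3.9]
width: 0.0005
```

Emit:
play_rows(targets=[[[-0.001, 0, 0, 0], [-0.003, 0, 0, 0], [-0.006, 0, 0, 0], [-0.012, 0, 0, 0], [-0.025, 0, 0, 0]]])

```text
t: 18.45
eef_pos: [0.4664, 0.0176, 0.2287]
ee_rot: [-3.141, -0.002, -0.253]
force: [0.2, 0.3, 0.2]
width: 0.0003
```

```bash
python3 f.py; cat > lk.py <<'E'
from f import *
for n in ("scene","top"):
    im,d=cams.grab_frame(n); cv2.imwrite(f"pics/{n}4.png",im[...,::-1]); P=cloud(n,d); hsv=cv2.cvtColor(im,cv2.COLOR_RGB2HSV)
    a=(P[...,:2]-nest)@u*1000; b=(P[...,:2]-nest)@v*1000; z=P[...,2]
    wood=(d>0)&(a>-70)&(a<70)&(abs(b)<28)&(z>.048)&(z<.06)&(hsv[...,0]>8)&(hsv[...,0]<28)&(hsv[...,1]>60)
    t=(d>0)&(abs(b)<28)&(a<-35)&(a>-100)&(z>.082)&(z<.096)&(hsv[...,1]<60)
    for w,m in (("wood",wood),("tab",t)):
        if m.sum()>3: print(n,w,m.sum(),"a",np.round(np.percentile(a[m],[1,99]),1),"b",np.round(np.percentile(b[m],[1,99]),1),"z",np.round(np.median(z[m]),4))
E
python3 lk.py
```

```text
a -86.4 b 1.0 z 0.2286501567271426 Fu 0.14 Fv 0.38 Fz 0.15531352253929198 w 0.0002587040403265674 yaw -14.486451861367478 18.45
a -86.4 b 1.0 z 0.2286501567271426 Fu 0.14 Fv 0.38 Fz 0.15531352253929198 w 0.0002587040403265674 yaw -14.486451861367478 18.45
scene wood 203 a [-24.4  68.6] b [-19.3  19.1] z 0.0544
scene tab 9 a [-98.7 -56. ] b [-19.9  -9.7] z 0.088
top wood 254 a [23.9 66.6] b [-18.9  17.1] z 0.0532
```

No force at all after backing off, so the tray stayed in: latched at roughly 26 mm. I'm lifting clear to measure the tab.

Emit:
play_rows(targets=[[[-0.012, 0, 0, 0], [-0.015, 0, -0.02, 0], [-0.015, 0, -0.06, 0], [-0.015, 0, -0.08, 0], [-0.015, 0, -0.08, 0]]])

```text
t: 19.18
eef_pos: [0.4515, 0.0215, 0.31]
ee_rot: [-3.139, -0.003, -0.252]
force: [-0.2, 0.4, -0.1]
width: 0.0003
```

```bash
python3 lk.py; python3 - <<'E'
import cv2,numpy as np
a=cv2.imread("pics/scene4.png")[150:240,250:370]; b=cv2.imread("pics/top4.png")[110:230,230:390]
cv2.imwrite("pics/lat.png",np.hstack([cv2.resize(x,(400,300),interpolation=cv2.INTER_CUBIC) for x in (a,b)]))
E
```

```text
a -101.8 b 1.0 z 0.3100173832153921 Fu -0.31 Fv 0.36 Fz -0.068771132252469 w 0.00034864006460033734 yaw -14.457759728493999 19.175
scene wood 319 a [-29.4  68.3] b [-20.   18.9] z 0.0539
scene tab 12 a [-62.3 -52.6] b [-20.8 -10.5] z 0.0906
top wood 268 a [19.8 66.5] b [-18.9  17.2] z 0.053
```

View pics/lat.png

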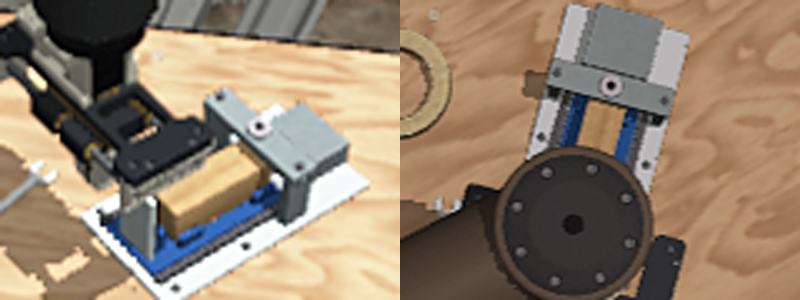

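The scene crop shows the tray in, with the tab at (138,225), about 25 mm further than before. The offcut is still seated, its top at z = 54 mm. Now I hook behind the tab, fingers shut, tips about 8 mm above the offcut.

Emit:
play_rows(targets=[[[0.02, 0.001, 0, 0], [0.05, 0.001, 0, 0], [0.067, 0.001, 0, 0], [0.067, 0.001, 0, 0]]])

```text
t: 19.77
eef_pos: [0.517, 0.0029, 0.3072]
ee_rot: [3.14, 0.002, -0.254]
force: [-0.0, 0.0, -0.0]
width: 0.0009
```

Emit:
play_rows(targets=[[[0, 0, 0.02, 0], [0, 0, 0.045, 0], [0, 0, 0.06, 0], [0, 0, 0.068, 0], [0, 0, 0.068, 0]]])

```text
t: 20.4
eef_pos: [0.516, 0.0034, 0.2402]
ee_rot: [3.141, 0.001, -0.253]
force: [0.2, 0.2, 0.4]
width: 0.0007
```

```bash
python3 f.py
```

```text
a -34.8 b -0.3 z 0.240151150063419 Fu 0.12 Fv 0.23 Fz 0.3920168833364442 w 0.0007482148167956815 yaw -14.469091969813432 20.4
```

Emit:
play_rows(targets=[[[-0.001, 0, 0, 0], [-0.003, 0, 0, 0], [-0.005, 0, 0, 0], [-0.006, 0, 0, 0], [-0.006, 0, 0, 0]]])

```text
t: 21.02
eef_pos: [0.5102, 0.0049, 0.2405]
ee_rot: [-3.141, -0.0, -0.253]
force: [-0.2, 0.3, -0.2]
width: 0.0003
```

Emit:
play_rows(targets=[[[-0.0005, 0, 0, 0], [-0.001, 0, 0, 0], [-0.001, 0, 0, 0]]])

```text
t: 21.4
eef_pos: [0.5096, 0.0051, 0.2405]
ee_rot: [-3.141, -0.001, -0.253]
force: [2.1, -2.3, -1.5]
width: 0.0004
```

Emit:
play_rows(targets=[[[-0.0005, 0, 0, 0], [-0.001, 0.0001, 0, 0], [-0.001, 0.0001, 0, 0], [-0.001, 0.0001, 0, 0]]])

```text
t: 21.9
eef_pos: [0.509, 0.0053, 0.2405]
ee_rot: [-3.141, -0.001, -0.252]
force: [4.8, -3.2, -3.3]
width: 0.0003
```

```bash
python3 f.py
```

```text
a -42.1 b -0.2 z 0.24049803421534 Fu 5.44 Fv -1.86 Fz -3.3323535366998627 w 0.0003144257785262293 yaw -14.451929862310253 21.9
```

The tug reads 5.4 N towards the front and the tray holds. I'm holding briefly, then easing off and leaving.

Emit:
play_rows(targets=[[[0, 0, 0, 0], [0, 0, 0, 0], [0, 0, 0, 0], [0, 0, 0, 0]]])

```text
t: 22.4
eef_pos: [0.5089, 0.0053, 0.2405]
ee_rot: [-3.141, -0.001, -0.252]
force: [5.2, -1.7, -3.2]
width: 0.0004
```

Emit:
play_rows(targets=[[[0.002, 0, 0, 0], [0.006, 0, 0, 0], [0.007, 0, -0.02, 0], [0.007, 0, -0.06, 0], [0.007, 0, -0.1, 0]]])

```text
t: 23.02
eef_pos: [0.5149, 0.0035, 0.3412]
ee_rot: [3.141, 0.001, -0.253]
force: [1.0, 1.0, -0.1]
width: 0.0
```

Emit:
play_rows(targets=[[[0, -0.03, -0.02, 0], [0, -0.08, -0.04, 0], [0, -0.14, -0.04, 0], [0, -0.19, -0.04, 0], [0, -0.24, -0.04, 0]]])

```text
t: 23.65
eef_pos: [0.5751, 0.2376, 0.3803]
ee_rot: [3.141, 0.001, -0.252]
force: [0.6, -0.2, 0.9]
width: 0.0007
```

Emit:
play_rows(targets=[[[0, -0.02, 0, 0], [0, -0.02, 0, 0], [0, -0.02, 0, 0]]])

```text
t: 24.02
eef_pos: [0.5798, 0.2544, 0.3802]
ee_rot: [3.141, 0.001, -0.253]
force: [-0.4, 0.2, 0.1]
width: -0.0001
```

```bash
python3 lk.py; python3 - <<'E'
from m import *
f=np.load("top0.npz")["im"]
for n in ("top","scene"):
    for q in ("tape_roll","pliers","wrench_13","offcut_center"): print(n,q,[(np.round(r["xyz"],3).tolist(),round(float(r["score"]),2)) for r in finder.find_in(n,q)[:3]])
a=cv2.imread("pics/scene4.png")[120:320,140:420]; b=cv2.imread("pics/top4.png")[110:310,140:420]
cv2.imwrite("pics/end.png",np.hstack([cv2.resize(x,(400,286),interpolation=cv2.INTER_CUBIC) for x in (a,b)]))
E
```

```text
a -35.9 b 258.7 z 0.38018807198787175 Fu -0.46 Fv 0.08 Fz 0.09534148222767362 w -9.837842532203528e-05 yaw -14.499624065277402 24.025
scene wood 357 a [-29.6  68.8] b [-19.4  20. ] z 0.054
scene tab 49 a [-62.6 -53. ] b [-20.3  21.3] z 0.0906
top wood 554 a [-28.3  65.9] b [-18.8  17.2] z 0.053
top tab 59 a [-60.4 -52.2] b [-21.   20.6] z 0.0902
top tape_roll [([0.652, 0.18, 0.025], 0.76)]
top pliers [([0.597, -0.251, 0.009], 0.82)]
top wrench_13 [([0.433, 0.141, 0.01], 0.82)]
top offcut_center [([0.335, 0.027, 0.035], 0.92), ([0.567, -0.009, 0.05], 0.65), ([0.438, 0.142, 0.009], 0.33)]
scene tape_roll [([0.633, 0.19, 0.025], 0.79)]
scene pliers [([0.595, -0.242, 0.01], 0.56), ([0.633, 0.188, 0.023], 0.34)]
scene wrench_13 [([0.431, 0.139, 0.005], 0.53)]
scene offcut_center [([0.283, 0.243, 0.041], 0.83), ([0.569, -0.017, 0.05], 0.64), ([0.34, 0.02, 0.042], 0.62)]
```

View pics/end.png

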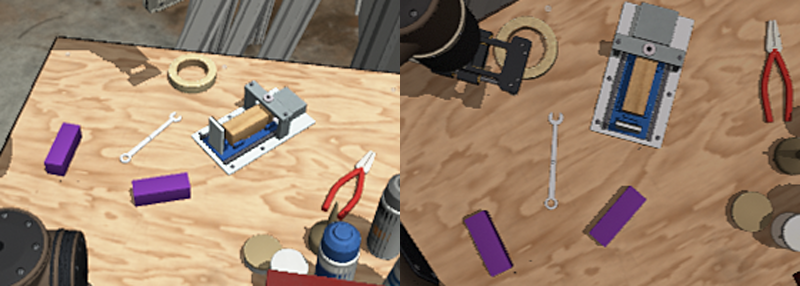

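The final picture shows the tray in, with the offcut in its nest at crop (245,125). The purple blocks, spanner, pliers and tape are where they were, and the arm is clear. The tab is at the same place as before the tug (a about -62, scene view).

```bash
python3 -c "
from station import job_done
print(job_done())"
```

```text
the job is handed in; nothing more can be done
None
```

The job is done and handed in at about 24 s: the tray is latched in, the offcut is in its nest, and the arm is clear of everything.

- **Offcut:** I picked up the plain wooden block, not the purple look-alikes, and laid it flat in the nest. Its top was at z = 53–54 mm in both views and still was at the end.
- **Push:** I pushed the tab by its front face with shut fingers. The force was 6–7 N until the buffer began at about 31 mm of travel, and I stopped at about 13 N. The tray then stayed in at about 25 mm.
- **Latch check:** I hooked the shut fingers behind the rubber pad and tugged at about 5.4 N towards the front for half a second. The tray held. The tab read -62.6 mm afterwards against -62.3 mm before, which is within measuring noise.
- **Bystanders:** The tape, pliers and spanner are where they were, to within the finder's accuracy. In the last top view the tape read about 15–18 mm off because the gripper partly hid it, but the scene view agrees with the start to 1 mm.
- **Side forces:** During the push and tug the tool also picked up sideways or vertical friction of a few newtons, up to 7.6 N vertical. I eased this off during the push. The total contact force stayed below about 14 N.

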